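Seat the refill rack and shut the pipette-tip box

ROBOT

A 7-joint arm with a two-finger parallel gripper is mounted at the origin on the work surface. World frame = base frame: x ahead of the robot, y to its left, z up, the work surface at z = 0. Lengths are in m, angles in degrees, forces in N, time in s.
With the tool pointing down it reaches from about 0.4 to 0.85 m from the base axis. Payload 4.4 kg.
Tool frame: the origin (TCP) lies at the very end of the fingers, on their centre line; the grasp point (between the pads) lies 19 mm behind it (grip_depth is the distance from the TCP to the grasp point, in m); y points along the fingers, z is the direction in which the jaws open and shut, and the axes are right-handed (so a half turn about y gives the same grasp; the last joint's range is limited). The gripper opens to 94 mm and grips with 3 to 60 N. Pads are 16 mm wide; open, the fingers measure 119 mm over their backs; the gripper's body (75 mm by 177 mm) begins 78 mm behind the grasp point.
Start: joints at [-80.26, 36.005, 2.206, 86.941, -1.547, 57.084, -1.146], TCP at [0.152, 0.632, 0.205] pointing down, gripper open.
Joint ranges: [-175.42, 175.42], [-21.48, 121.26], [-71.46, 75.88], [10.55, 141.38], [-63.04, 243.04], [13.31, 113.54], [-168.57, 168.57]. Speed limits (degrees/s): [147.25, 147.25, 180, 180, 180, 180, 180].

INTERFACE

Orientations are given as a 3x3 rotation matrix whose columns are the frame's x, y, z axes.
In Python, from bench import goto, move_linear, set_joints, ungrasp, close, hold, inverse_kinematics, get_image, get_calibration, PlanningError, sign_off, current_clock, current_joint_positions, current_qvel, current_joint_efforts, current_tool_pos, current_ee_rot, current_ft_force, current_moment, current_gripper_width, grip_depth gives the robot as it stands. Calls block until the motion is done:
- goto(position, orientation): joint-space move of the TCP to a pose.
- move_linear(position, orientation=None, rate=0.15, guard=None): straight line of the TCP; orientation=None keeps the orientation; rate is the mean speed in m/s. With guard (N) it stops when the force on the tool has changed by that much, and returns True; else False.
- set_joints(angles): joint-space move.
- ungrasp() and close(newtons=None): open the fingers fully, or close them until they stop; newtons is the grip in N (None keeps the last).
- hold(seconds).
- inverse_kinematics(position, orientation): joint angles nearest the present ones, or None.
- get_image(name): name is "scene" or "side" or "wrist"; returns (picture, depth): 384x512x3 uint8, blue, green, red; 384x512 float32, m along the optical axis (not along the pixel's ray), 0 where there is no reading.
- get_calibration(name): a dict with "K" (3x3 intrinsics, pixels), "view" (4x4, takes a point from world to camera coordinates). Camera axes: x right, y up, looking along -z (the intrinsics and any distortion apply to the point x, -y, -z); pixel columns grow to the right and rows downward; lengths in m; the calibration is good to about 2 mm. A picture is of the moment at which its call begins: read the wrist's pose just before it. get_calibration takes no time and is no camera call; for the wrist camera it gives the pose at the moment of the call.
A pose or a line that the arm cannot do raises PlanningError and nothing moves.
- sign_off(): hands the job in, once; it reports no verdict.
Readings, each from a call of its own:
- current_clock(): time.
- current_joint_positions(): joint angles.
- current_qvel(): joint speeds.
- current_joint_efforts(): joint torques, N m.
- current_tool_pos(): TCP position.
- current_ee_rot(): TCP orientation.
- current_ft_force(): force on the tool from outside, world axes, zero at the start.
- current_moment(): the same for the moment, N m.
- current_gripper_width(): opening from 0.0 (shut) to 1.0 (fully open).
Only numpy, scipy, OpenCV 4.12 (cv2) and the standard library are available. Lean on these libraries where they do the work, as an engineer would, in place of code of your own. Each camera call takes 0.05 s, during which the arm holds its last target. There are 200 camera calls.

TASK

The refill rack of pipette tips is sitting proud in the open tip box. Press it gently down at both of its ends until it is fully home and level, then swing the hinged clear lid shut and press down on the closed lid for a moment to make sure it is fully closed. Do not shift or knock over the bottle, beaker, bottle cap and gel comb around the box.

Things in the scene. Friction and masses are not known exactly. Their poses are not given: they have to be found in the camera images.
- tipbox: Open white tip box on a black rubber base plate (150 x 200 x 6 mm), fixed. Origin: on the bench under the box centre; z up, long side along y, lid hinge along its +x side (away from the robot). Shell 110 (x) x 170 (y) mm outside, walls 4 mm, rim 96 mm above the bench.
- rack: Loose grey refill rack inside the box: slab 97 (x) x 157 (y) x 22 mm, 24 round tip mouths in its flat top, a plain strip 20 mm wide at each y end. Origin: centre of its underside; axes as the box's. Rests on a stiff hidden clip under each end; each end starts 5 to 12 mm too high, unequally. Home, its underside is 78 mm and its top 100 mm above the bench (4 mm above the rim), at a hard stop.
- rack_end_l (a point): Point on the rack's top, on its +y end strip, 66 mm from the rack centre: a place to press. The end gives way to a push of about 9 N here, goes down and stays where it is left. 100 mm above the bench when home.
- rack_end_r (a point): The same on the rack's -y end strip, 66 mm from the rack centre, behaving alike. 100 mm above the bench when home.
- lid: Clear hollow hinged lid with white edge. Origin: middle of the hinge line, 58 mm to +x of the box centre, 96 mm above the bench. Shut, its axes match the box's; it reaches 116 mm from the hinge to -x, is 172 mm wide, 30 mm high (top face 126 mm above the bench), plus a front tab 40 mm wide, 13 mm long. Opens by turning about +y: 0 shut, 2.1 rad most; starts leaning back at 1.75 to 2.0.
- lid_front (a point): Point on the lid's outer face (z = 30 mm in the lid frame), mid-width, 105 mm from the hinge, near the free edge: a place to push. This face looks away from the robot while open, up when shut. A friction hinge (0.3 N m, about 3 N here) keeps the lid at any angle; it stops hard when shut.
- bottle: Bystander: amber glass bottle with black cap, 80 mm diameter, 165 mm high, standing to one side of the box. Origin: centre of its underside.
- beaker: Bystander: empty glass beaker, 72 mm diameter, 95 mm high, standing to one side of the box. Origin: centre of its underside.
- cap: Bystander: black disc-shaped bottle cap, 68 mm diameter, 22 mm high, lying in front of the box. Origin: centre of its underside.
- comb: Bystander: flat white gel comb, 150 x 36 x 8 mm, lying on the bench in front of the box. Origin: centre of its underside.
Things that resemble listed ones, but are neither listed nor needed, are in the scene too. What is shaped like the tipbox but red is not meant. Leave any purple look-alike of the rack alone.

How it is judged (in metres and radians):
On the way, in this order (a step that is already met when the one before it is completed fails the run):
1. the rack is fully home at both ends (each end within 3 mm of its seat) with the lid still open (z of each of rack_end_l, rack_end_r in the frame of tipbox below 0.103 m and angle between lid's own z axis and vertical above 0.5 rad), for 0.2 s.
2. the lid is shut and pressed down by the hand with at least 3 N for a moment (0.2 s) (angle between lid's own z axis and vertical below 0.04 rad and contact force between any of the fingers, the arm and lid above 3 N), for 0.2 s.
At the end, for the whole second after the job is handed in: Both ends of the rack are within 3 mm of fully home in the box, at rest, and the lid is shut (within 0.04 rad) (z of each of rack_end_l, rack_end_r in the frame of tipbox below 0.103 m and angle between lid's own z axis and vertical below 0.04 rad and linear speed of rack below 0.02 m/s); the robot touches nothing.
It fails at once if the rack or the lid is pressed with more than 60 N (contact force between the fingers and rack above 60 N or contact force between the fingers and lid above 60 N).
It fails at once if a bystander (bottle, beaker, cap, comb) is shifted by more than 30 mm or the bottle or beaker is tipped over (distance of any of bottle, beaker, cap, comb from where it was at the start of the episode above 0.03 m or angle between any of bottle, beaker's own z axis and vertical above 0.5 rad).
It also fails if it takes over 64 s, if anything falls off the work surface, if the arm or the gripper's body presses on something with over 40 N, if the wrist force passes 120 N, or if a joint passes its speed limit or range.

## Working session

There is one attempt and no reset: what is moved stays moved. The work goes in short steps, each a Python script; the robot and the scene stay as the last script left them, time stands still between calls to the robot, and variables do not carry over. Pictures are saved under pics/ and viewed, about 8 in all and at most 12, crops included, and the job is handed in when it is done.

```bash
mkdir -p pics; cat > h.py <<'E'
import numpy as np, cv2
from bench import *
def pts(name):
    im,d=get_image(name); c=get_calibration(name); K=np.array(c["K"]); V=np.array(c["view"])
    v,u=np.mgrid[0:384,0:512]
    p=np.stack([(u-K[0,2])/K[0,0]*d,-(v-K[1,2])/K[1,1]*d,-d,np.ones_like(d)],-1)
    return im,d,(p@np.linalg.inv(V).T)[...,:3]
E
python3 - <<'E'
from h import *
for n in("scene","side"):
    im,d,P=pts(n); np.savez(f"{n}.npz",im=im,d=d,P=P); cv2.imwrite(f"pics/{n}0.png",im)
    c=get_calibration(n); print(n,{k:np.round(v,3).tolist() if not isinstance(v,str) else v for k,v in c.items()}, (d>0).mean())
print(current_clock(),current_ee_rot(),current_ft_force())
E
```

```text
scene {'K': [[423.03, 0.0, 255.887], [0.0, 423.03, 194.388], [0.0, 0.0, 1.0]], 'view': [[-0.795, 0.607, 0.013, 0.367], [-0.459, -0.614, 0.642, 0.189], [0.398, 0.504, 0.767, -1.305], [0.0, 0.0, 0.0, 1.0]]} 0.996063232421875
side {'K': [[414.545, 0.0, 254.703], [0.0, 414.545, 183.255], [0.0, 0.0, 1.0]], 'view': [[0.864, -0.504, -0.017, -0.391], [0.383, 0.634, 0.672, -0.319], [-0.328, -0.587, 0.74, -0.837], [0.0, 0.0, 0.0, 1.0]]} 0.9956461588541666
0.1 [[ 9.72342246e-01 -3.31817647e-04  2.33560369e-01]
 [-2.33560600e-01 -1.58884920e-03  9.72340949e-01]
 [ 4.84523200e-05 -9.99998683e-01 -1.62240473e-03]] [ 0.05351858 -0.4414131  -0.8886368 ]
```

View pics/scene0.png

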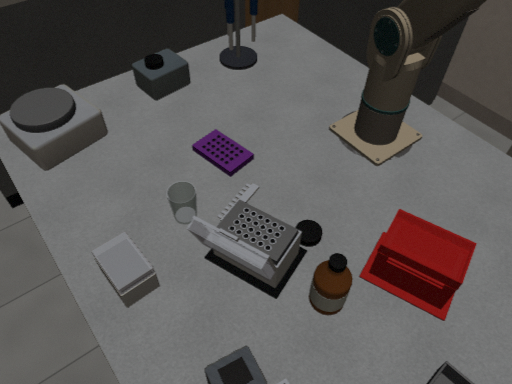

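View pics/side0.png

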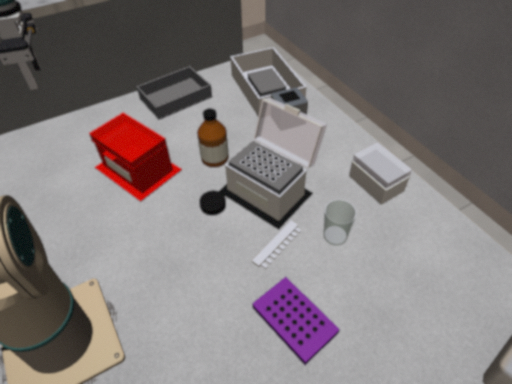

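The scene view shows the box around (255,245), with the beaker at (183,200), bottle at (330,285), cap at (310,232) and comb at (238,203). In the side view the rack top is around (267,165), the lid leans back around (290,130), and the cap is at (212,203). The purple rack and red box are decoys.

```bash
python3 - <<'E'
from h import *
for n,(u0,u1,v0,v1) in {"side":(215,330,90,225),"scene":(185,310,180,295)}.items():
    z=np.load(n+".npz"); im,P=z["im"],z["P"]
    m=np.zeros(P.shape[:2],bool); m[v0:v1,u0:u1]=1
    hs=im.max(2)
    b=m&(hs<45)&(P[...,2]<.03); q=P[b]
    print(n,"plate",b.sum(),cv2.minAreaRect(q[:,:2].astype(np.float32)),np.median(q[:,2]))
    r=m&(P[...,2]>.085)&(P[...,2]<.122); q=P[r]
    print("rim+rack",r.sum(),cv2.minAreaRect(q[:,:2].astype(np.float32)),np.percentile(q[:,2],[5,25,50,75,95]))
    l=m&(P[...,2]>.14);q=P[l]
    print("lid",l.sum(),q.min(0),q.max(0))
    A=q-q.mean(0);U,S,Vt=np.linalg.svd(A,full_matrices=False);print(q.mean(0),S/len(q)**.5,Vt[2])
    x0,y0,x1,y1=u0,v0,u1,v1
    c=cv2.resize(im[v0:v1,u0:u1],None,fx=4,fy=4,interpolation=cv2.INTER_CUBIC); cv2.imwrite(f"pics/{n}crop.png",c)
s=cv2.imread("pics/sidecrop.png");t=cv2.imread("pics/scenecrop.png")
H=max(s.shape[0],t.shape[0]);p=lambda a:cv2.copyMakeBorder(a,0,H-a.shape[0],0,0,0)
o=np.hstack([p(s),p(t)]);print(o.shape);cv2.imwrite("pics/both.png",cv2.resize(o,None,fx=.8,fy=.8))
for n,(u,v) in {"bottle":(212,150),"botcap":(209,114),"beaker":(340,208),"cap":(212,199),"comb":(275,245)}.items():
    print(n,np.load("side.npz")["P"][v,u])
E
```

```text
side plate 670 ((0.526171088218689, 0.08877342939376831), (0.11377241462469101, 0.2455696165561676), 55.438358306884766) 0.007637682794883027
rim+rack 4275 ((0.6022278070449829, 0.1951770782470703), (0.5006885528564453, 0.2668115496635437), 62.165313720703125) [0.08940684 0.09700469 0.10825512 0.11101061 0.11467405]
lid 1734 [ 0.18547216 -0.48646138  0.14028364] [0.70549328 0.30958769 0.82773022]
[0.63661254 0.13824681 0.20084216] [0.20869078 0.05121347 0.01799321] [-0.63336678 -0.27489868 -0.72337904]
scene plate 1282 ((0.5531150102615356, 0.16623181104660034), (0.160997211933136, 0.27201250195503235), 71.29277038574219) 0.006551161330327404
rim+rack 2936 ((0.609281063079834, 0.07038763165473938), (0.1521916389465332, 0.3140462338924408), 22.656639099121094) [0.09388646 0.10811442 0.10944877 0.1106961  0.11242336]
lid 1842 [0.60018326 0.08029333 0.14012587] [0.89697959 0.55093601 0.87485032]
[0.66838932 0.18634499 0.21681371] [0.14934725 0.04930175 0.01038017] [ 0.83526873  0.30712904 -0.45606787]
(540, 960, 3)
bottle [0.48294074 0.274457   0.07306037]
botcap [0.49975883 0.30651301 0.16488299]
beaker [ 0.65126933 -0.05644964  0.07185191]
cap [0.42165309 0.16062188 0.02420102]
comb [ 0.49085019 -0.03007932  0.0080183 ]
```

View pics/both.png

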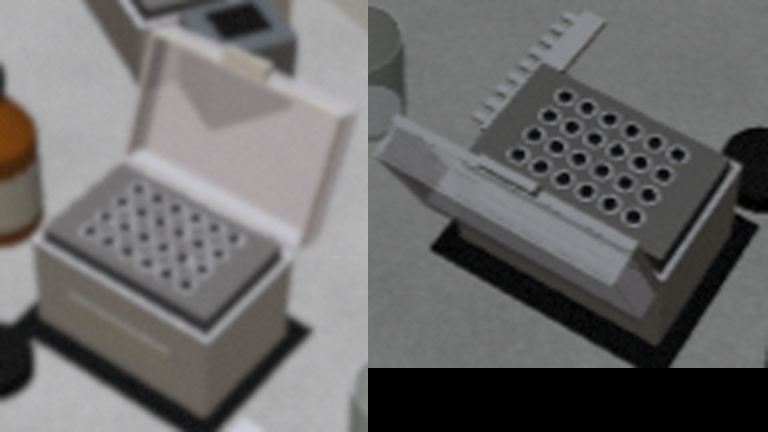

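The crops clearly show the rack top and the open lid in both views. The rack corners in the left crop are about (45,232), (125,165), (280,248) and (212,322). Next I'll fit planes inside these polygons.

```bash
python3 - <<'E'
from h import *
R={"side":((215,90),[(52,232),(125,170),(272,248),(210,314)],[(170,70),(310,130),(285,215),(150,145)]),
"scene":((185,180),[(175,70),(355,165),(290,250),(110,155)],[(70,170),(240,245),(230,262),(70,190)])}
def fit(q):
    for _ in range(4):
        c=np.median(q,0) if _==0 else q.mean(0); n=np.linalg.svd(q-c,full_matrices=False)[2][2]; n*=np.sign(n[2]) or 1
        q=q[abs((q-c)@n)<max(.004,2*np.std((q-c)@n) if _<2 else 0)]
    return q.mean(0),n,len(q)
for n,(o,rp,lp) in R.items():
    z=np.load(n+".npz"); im,P=z["im"],z["P"]
    def mask(p):
        m=np.zeros(P.shape[:2],np.uint8); cv2.fillPoly(m,[np.int32(np.round(np.array(p)/3.2+o))],1); return m>0
    q=P[mask(rp)]; c,nn,k=fit(q); print(n,"rack",c,nn,k)
    m=np.zeros(P.shape[:2],bool); x,y=o; m[y:y+130,x:x+120]=1
    g=im.max(2); zz=(P-c)@nn
    m&=(abs(zz)<.005)&(np.linalg.norm(P-c,axis=2)<.11)
    mm=cv2.morphologyEx(m.astype(np.uint8),cv2.MORPH_OPEN,np.ones((3,3)))
    nl,lab=cv2.connectedComponents(mm); best=max(range(1,nl),key=lambda i:(lab==i).sum())
    qq=P[lab==best]; rc=cv2.minAreaRect(qq[:,:2].astype(np.float32)); print("rect",rc,len(qq))
    bx=cv2.boxPoints(rc); print(bx.tolist())
    q=P[mask(lp)]; c,nn,k=fit(q); print("lid",c,nn,k,len(q), "tilt",np.arccos(nn[2]),"az",np.degrees(np.arctan2(nn[1],nn[0])))
E
```

```text
side rack [0.5568901  0.11978011 0.11069225] [-2.60036802e-04  1.19327016e-02  9.99928769e-01] 1524
rect ((0.5573176145553589, 0.12578533589839935), (0.10045168548822403, 0.15826858580112457), 21.029130935668945) 1849
[[0.4820401668548584, 0.18162597715854645], [0.5388336181640625, 0.03389836102724075], [0.6325950622558594, 0.06994469463825226], [0.5758016109466553, 0.21767231822013855]]
lid [0.64778988 0.16983521 0.13279855] [-0.93737463 -0.33531354  0.09430604] 159 1266 tilt 1.4763499345154716 az -160.31707685702412
scene rack [0.5586119  0.13134688 0.10977207] [-0.00428929  0.01242244  0.99991364] 2127
rect ((0.5592952966690063, 0.12596425414085388), (0.09794837981462479, 0.15834921598434448), 20.46917724609375) 2436
[[0.4857257008552551, 0.18301337957382202], [0.5411009192466736, 0.03466225415468216], [0.6328648924827576, 0.06891512870788574], [0.5774896740913391, 0.2172662615776062]]
lid [0.66178583 0.18539303 0.20098824] [-0.79687259 -0.36883133  0.47849507] 247 376 tilt 1.071856285386579 az -155.16300892587196
```

Rack centre is about (0.558, 0.126), yaw about 20.7°, with the top about 110 mm high, and the two views agree. Next: press both ends with guarded moves.

```bash
cat >> h.py <<'E'
C=np.array([.5583,.1258]); a=np.radians(20.7)
xb=np.array([np.cos(a),np.sin(a),0]); yb=np.array([-np.sin(a),np.cos(a),0])
def W(x,y,z): return np.array([C[0],C[1],0])+x*xb+y*yb+[0,0,z]
Rd=np.column_stack([xb,[0,0,-1],yb])     # tool down, jaws along box y
def st(s): print(s,"t%.1f"%current_clock(),"z%.4f"%current_tool_pos()[2],np.round(current_ft_force(),1))
E
python3 - <<'E'
from h import *
V=np.linalg.inv(np.array(get_calibration("wrist")["view"])); print("cam in tool",np.array(current_ee_rot()).T@(V[:3,3]-current_tool_pos()))
# camera on +x side would face the lid: use the half turn if so
cx=(np.array(current_ee_rot()).T@(V[:3,3]-current_tool_pos()))[0]
R=Rd.copy()
if cx>0.01: R[:,0]*=-1; R[:,2]*=-1
ok=inverse_kinematics(W(0,-.066,.3),R); print(cx,ok)
if ok is None: R=Rd
np.save("R.npy",R)
close(20)
p=np.array(current_tool_pos()); move_linear(p+[0,0,.1],rate=.2)
goto(W(0,-.066,.28),R); st("above")
move_linear(W(0,-.066,.125)); st("near")
def press(y):
    f0=np.array(current_ft_force())
    g=move_linear(W(0,y,.0995),rate=.015,guard=22); st(("press",y,g))
    p=current_tool_pos(); move_linear(W(0,y,.130),rate=.1)
press(-.066)
move_linear(W(0,.066,.130)); press(.066)
E
```

```text
cam in tool [-0.07837324 -0.17909423 -0.00029417]
-0.07837324409386587 [-14.55193495  25.59886472   8.46693253  90.40167005  -4.04854027
  64.29927124 105.55235762]
above t4.7 z0.2799 [-0.   0.1  0.2]
near t5.9 z0.1258 [0.5 0.  0.4]
('press', -0.066, False) t7.7 z0.1007 [-3.  -1.9  9.6]
('press', 0.066, False) t11.4 z0.1003 [-2.9  1.4  7.6]
```

```bash
python3 - <<'E'
from h import *
def press(y):
    move_linear(W(0,y,.106),rate=.08)
    g=move_linear(W(0,y,.096),rate=.012,guard=20); st(("press",y,g)); move_linear(W(0,y,.125),rate=.1)
press(.066); move_linear(W(0,-.066,.125)); press(-.066)
move_linear(W(0,0,.125)); move_linear(W(0,0,.28),rate=.25); move_linear(W(-.15,0,.32),rate=.25); st("up")
for n,(u0,u1,v0,v1) in {"side":(215,330,90,225),"scene":(185,310,180,295)}.items():
    im,d,P=pts(n); np.savez(n+"1.npz",im=im,P=P)
    for y in(.066,-.066):
        q=P[(np.linalg.norm(P[...,:2]-W(0,y,0)[:2],axis=2)<.009)&(P[...,2]<.12)&(P[...,2]>.09)]; print(n,y,len(q),np.median(q[:,2]))
    # lid points in box frame
    L=P[v0:v1,u0:u1].reshape(-1,3)-W(0,0,0); x,y,z=L@xb,L@yb,L[:,2]
    k=(abs(y)<.08)&(z>.13)&(z<.24)&(x>.03)&(x<.17)
    for zz in(.14,.16,.18,.2,.21,.22):
        s=k&(abs(z-zz)<.005); print(zz,s.sum(),np.round(np.percentile(x[s],[5,50,95]),3) if s.any() else "")
    c=im[v0:v1,u0:u1]; cv2.imwrite(f"pics/{n}1.png",cv2.resize(c,None,fx=3,fy=3))
E
```

```text
('press', 0.066, True) t12.9 z0.1003 [-1.4  0.3  5.2]
('press', -0.066, True) t15.3 z0.1003 [-0.7 -0.3  5.5]
up t17.9 z0.3195 [-0.5  0.8  1.1]
side 0.066 28 0.10070407124327613
side -0.066 32 0.10067545234159775
0.14 209 [0.1   0.102 0.106]
0.16 209 [0.106 0.109 0.112]
0.18 171 [0.113 0.116 0.119]
0.2 211 [0.096 0.11  0.123]
0.21 132 [0.095 0.099 0.103]
0.22 32 [0.099 0.102 0.107]
scene 0.066 46 0.09990319808265935
scene -0.066 38 0.1003769647686843
0.14 47 [0.105 0.106 0.108]
0.16 50 [0.112 0.114 0.115]
0.18 52 [0.119 0.121 0.123]
0.2 1021 [0.102 0.113 0.125]
0.21 121 [0.099 0.103 0.107]
0.22 56 [0.102 0.105 0.109]
```

View pics/side1.png

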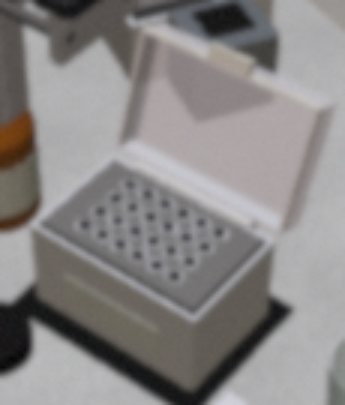

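Both ends read about 100 mm in both views, with no tilt. The lid is at about 1.9 rad, and its outer edge is at box x≈0.124, z≈0.196. Next: reach behind the lid, pull it over along an arc and press it.

```bash
python3 - <<'E'
from h import *
R=np.load("R.npy"); h=.008
def tcp(t):
    if t>=np.pi/2: return W(.058-.116*np.cos(t)+.030*np.sin(t)+h,0,.096+.116*np.sin(t)+.030*np.cos(t)-.025)
    s=.095; return W(.058-s*np.cos(t)+.030*np.sin(t)+h,0,.096+s*np.sin(t)+.030*np.cos(t))
path=[tcp(t) for t in np.linspace(1.95,.06,15)]
for p in [W(.172,0,.32),W(.172,0,.168)]+path: assert inverse_kinematics(p,R) is not None
move_linear(W(.172,0,.32),R,rate=.25); move_linear(W(.172,0,.168),rate=.2); st("behind")
for i,p in enumerate(path):
    g=move_linear(p,rate=.07,guard=25); st(i)
    if g: print("guard"); break
im,d,P=pts("side"); cv2.imwrite("pics/side2.png",cv2.resize(im[60:240,190:350],None,fx=3,fy=3))
E
```

```text
behind t20.3 z0.1697 [ 0.1 -0.3  0.4]
0 t21.0 z0.1683 [-0.6  1.2 -0.7]
1 t21.4 z0.1768 [ 0.8 -0.3 -0.6]
2 t21.8 z0.1831 [0.5 0.3 0.2]
3 t22.2 z0.1922 [ 0.1  0.3 -0.6]
4 t22.5 z0.1947 [-0.8 -0.6  0.6]
5 t22.8 z0.1956 [1.  0.5 0.1]
6 t23.2 z0.1948 [ 0.9 -0.3  0.3]
7 t23.5 z0.1921 [ 1.  -0.6 -0.2]
8 t23.9 z0.1878 [ 0.7  0.1 -0.1]
9 t24.2 z0.1817 [ 0.4 -0.2  0.1]
10 t24.6 z0.1741 [ 0.7 -0.1 -0.4]
11 t24.9 z0.1651 [-0.   0.1 -0.4]
12 t25.2 z0.1549 [ 0.6 -0.1  0.3]
13 t25.6 z0.1436 [-0.  -0.6  0.2]
14 t25.9 z0.1314 [-0.3  0.2 -0.1]
```

View pics/side2.png

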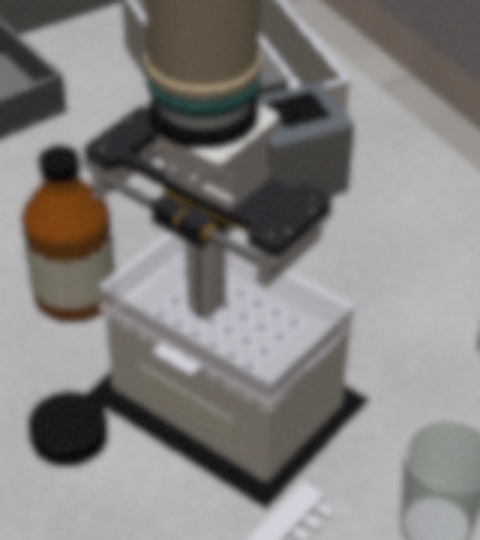

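The lid has followed the finger and looks closed or nearly so, with its tab at the front around (178,358). The bystanders are in place. Next I'll press on it near the free edge.

```bash
python3 - <<'E'
from h import *
x=-.040
move_linear(W(x,0,.135),rate=.1); hold(.3); f0=current_ft_force()[2]; st("free")
for z in np.arange(.128,.1195,-.001):
    g=move_linear(W(x,0,z),rate=.02,guard=20); hold(.2); f=current_ft_force()[2]-f0; st("%.3f"%z)
    if f>9 or g: break
for _ in range(3): hold(.3); st("hold")
move_linear(W(x,0,.16),rate=.1); move_linear(W(x,0,.30),rate=.25); move_linear(W(-.17,0,.32),rate=.25); hold(.3); st("off")
for n in("side","scene"):
    im,d,P=pts(n); L=P.reshape(-1,3)-W(0,0,0); X,Y,Z=L@xb,L@yb,L[:,2]
    k=(abs(Y)<.07)&(X>-.045)&(X<.045)&(Z>.115)&(Z<.16)
    print(n,k.sum(),np.polyfit(X[k],Z[k],1)if k.sum()>9 else"")
    cv2.imwrite(f"pics/{n}3.png",im)
E
```

```text
free t26.6 z0.1349 [-0.2  0.1  0.3]
0.128 t27.2 z0.1280 [-0.3  0.1 -0.1]
0.127 t27.7 z0.1271 [0.5 0.6 0.6]
0.126 t28.1 z0.1262 [-0.8 -0.1  5.9]
0.125 t28.6 z0.1261 [-3.7 -0.7 13.1]
hold t28.9 z0.1261 [-2.5 -0.6 12.8]
hold t29.2 z0.1261 [-2.4 -0.6 12. ]
hold t29.5 z0.1261 [-2.5 -0.6 12.3]
off t31.7 z0.3195 [ 0.1 -0.9 -1.1]
side 1509 [0.00065596 0.1268232 ]
scene 2139 [0.00041425 0.12604229]
```

View pics/side3.png

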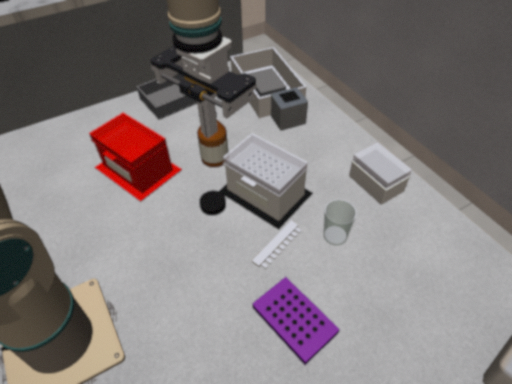

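The lid is shut and flat at 126 mm with a slope under 0.001. The bystanders are where they started (cap at (212,203), comb at (277,243), beaker at (338,222)) and the arm is clear, so I'll hand the job in.

```bash
python3 -c "
from bench import *
sign_off(); print(current_clock())"
```

```text
the job is handed in; nothing more can be done
the job is handed in; nothing more can be done
```

The job is done and handed in; sign-off gives no verdict. The work took about 32 s of the 64 s allowed.

- **Rack:** I pressed each end down twice. The first press stopped without clearly reaching the hard stop, so I pressed again until it did, with a 20 N limit. Both ends then read 100–101 mm high in both camera views, against 100 mm when home.
- **Lid:** I pulled the lid over from behind with the closed fingers, then pressed it shut with about 12 N for roughly 1 s. Afterwards its top face measured 126–127 mm high with a slope under 0.001 rad in both views, so it is fully shut.
- **Surroundings:** In the last picture, the cap, comb and beaker stand where they started. The bottle is partly hidden by the gripper there, but the visible part is in its original place. The arm is clear of everything.

No final check failed or disagreed. I could not re-measure the rack ends through the closed lid.

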